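# Tip the draining tray to turn a biscuit tile smooth face up

### The arm

A 6-joint arm with a two-finger parallel gripper is mounted at the origin on the work surface. World frame = base frame: x ahead of the robot, y to its left, z up, the work surface at z = 0. Lengths are in mm, angles in rad, forces in N, time in s.
With the tool pointing down it reaches from about 300 to 775 mm from the base axis. Payload 14.6 kg.
Tool frame: the origin (TCP) lies at the very end of the fingers, on their centre line; the grasp point (between the pads) lies 19 mm behind it; z points along the fingers, y is the direction in which the jaws open and shut (so a half turn about z gives the same grasp; the last joint's range is limited). The gripper opens to 94 mm and grips with 3 to 60 N. Pads are 16 mm wide; open, the fingers measure 119 mm over their backs; the gripper's body (75 mm by 177 mm) begins 78 mm behind the grasp point.
Start: joints at [1.279, 0.3, 1.521, -0, 1.321, -0.067], TCP at [122.599, 536.152, 205.446] pointing down, gripper open.
Joint ranges: [-3.03, 3.03], [-0.79, 2.21], [0.23, 2.52], [-1.04, 4.18], [0, 3.07], [-2.55, 2.55]. Speed limits (rad/s): [2.22, 2.22, 2.57, 3.14, 3.14, 3.14].

### API

Orientations are given as [roll, pitch, yaw] about the fixed x, y, z axes, in that order (R = Rz(yaw) Ry(pitch) Rx(roll)).
In Python, from cell import manip gives the robot as it stands.
- The arm moves only by the shell command python3 -m inch 'ROWS' [FORCE]. ROWS is a JSON object of lists of equal length, an entry for each row: "grip": the opening, from -1 (shut) to 1 (fully open), so that 0 is half open; "travel": the shift along the world's x, y, z in cm, a list of three; "turn": the turn, a rotation vector about the world's x, y, z in degrees, a list of three. A call has 1 to 10 rows; each row is the pose to reach, as a shift and turn from the pose measured when the call began; what a row does not reach only later rows make up. A row lasts 1/8 s, in which the tool goes at most 62.5 mm and 10.7 degrees, less where a joint would pass 70% of its speed; a pose out of reach is approached as far as the arm can. A call with a gripper value outside its range is refused whole. The fingers move at their own pace and stop on an object; FORCE is the grip in N (left out, the last holds). Time passes only in rows, so rows that repeat a pose let the fingers close. It gives the time, the measured TCP pose, the force and the opening at its end, in the units of the state.
- manip.read_state(): the state, without advancing time (a new reading comes with each control period).
- manip.camera(name): name is "scene" or "top" or "wrist"; returns (picture, depth): 384x512x3 uint8, red, green, blue; 384x512 float32, mm along the optical axis (not along the pixel's ray), 0 where there is no reading.
- manip.calibration(name): a dict with "fx", "fy", "cx", "cy" (pixels), "k1" (the pictures are not rectified: a ray, as slopes to the right and down, at radius r is drawn at 1 + k1 r^2 times it, then the intrinsics apply), "world_from_camera" (4x4, takes a point from camera to world coordinates). Camera axes: x right, y up, looking along -z (the intrinsics and any distortion apply to the point x, -y, -z); pixel columns grow to the right and rows downward; lengths in mm; the calibration is good to about 2 mm. A picture is of the moment at which its call begins: read the wrist's pose just before it. calibration takes no time and is no camera call; for the wrist camera it gives the pose at the moment of the call.
- manip.sign_off(): hands the job in, once; it reports no verdict.
Trained networks look in the newest picture that a camera, given by its name, has taken for a name from the list of things; names that differ only in an ending like _2 or _b are one class to them, and where a whole thing is asked for, a point or a joint stands for the part that bears it (a point fixed in the world has none). Each returns a list of dicts, best first, with "p" (0 to 1); they miss things now and then, are a little off and sometimes report something else, mostly with a low value. They report only what shows in the picture. A call takes as long as a camera call. They do not tell look-alikes from the thing itself.
- manip.look_for(camera, label): "bbox" ([left, top, right, bottom] in pixels, round what is visible of it).
The state is a dict: "clock": time; "joints": joint angles; "qd": joint speeds; "effort": joint torques, N m; "eef_pos": TCP position; "eef_rot": TCP orientation; "wrist_force": force on the tool from outside, world axes, zero at the start; "moment": the same for the moment, N m; "finger_gap": finger opening in mm.
Only numpy, scipy, OpenCV 4.12 (cv2) and the standard library are available. Lean on these libraries where they do the work, as an engineer would, in place of code of your own. Each camera call takes 0.05 s, during which the arm holds its last target.

### The job

The fired, unglazed tile standing on the tray's sloping rest shows its grooved back. Lift the tray's handle end and tip it up so that the tile tumbles forward onto its back, smooth face up, and slides down against the front lip ready for glazing; then lower the tray gently and let go of it, standing level on the bench. Do not touch the tile with the gripper or arm, as grease spoils the glaze, and leave the other things on the bench alone.

Things in the scene. Friction and masses are not known exactly. Their poses are not given: they have to be found in the camera images.
- tray: Loose sheet-metal draining tray, 171 mm long in x (handle apart), 102 mm wide in y, 0.65 kg +-20%, on the bench. Origin: centre of its underside; z up, +x to the handle end. In its frame, front to back: front lip x -86 to -83 mm, flat ribbed deck to x +27, gutter to x +45, sloping rest, back panel (outer face x +88, 81 mm high), handle. Inner width 96, side walls 28 mm high
- tray_handle (a point): Centre of the wooden handle bar, 112 mm long in the tray's y, 14 mm thick, 22 mm tall, with flat sides. The bar is flared: its height leans out by 23 degrees (0.40 rad), top away from the tray (+x), so it is pinched square with the fingers leaning likewise. Steel arms at its ends (90 mm free between). At x +142, y 0, z +66 mm in the tray's frame; 40 mm free to the back panel. Same axes as the tray
- tray_lip (a point): Bottom edge of the front lip at its middle, on the bench: in the tray's frame at x -86, y 0, z 0. The lip is 28 mm high. When the handle end is lifted the tray pivots on this edge, which runs along y. Same axes as the tray
- tray_deck (a point): Centre of the deck on top of its lengthwise ribs: in the tray's frame at x -28, y 0, z +14 mm. Deck 110 mm long. When the tray is tipped, the turned tile slides down it to the front lip, at a tray tilt of at most 42 degrees (friction 0.6 +-20%). Same axes as the tray
- tray_rest (a point): Foot of the sloping rest, in the gutter (floor 4 mm above the bench, 18 mm wide): in the tray's frame at x +45, y 0, z +4 mm. The rest rises towards +x at 63 degrees from level, 86 mm along the slope, with 18 mm side flanges. With the handle end lifted slowly, the tile tumbles off it at 22 to 33 degrees of tray tilt; about 44 degrees is enough for tumbling and sliding. Same axes as the tray
- tile: Loose terracotta tile, 75 x 75 x 9 mm, about 90 g. Origin: its centre; +z points out of its smooth face, -z out of its grooved back. At the start it leans on the rest, foot in the gutter, smooth face against the rest: z points to the handle end and 27 degrees down. Turned over on the deck, z points up, the centre 18.5 mm above the bench; touching the lip, it is at x -45 mm in the tray's frame
- brush_pot: Bystander: stoneware pot of brushes, 80 mm across, 95 mm high, brushes to 190 mm. Origin: centre of its underside
- squeeze_bottle: Bystander: white plastic squeeze bottle, 56 mm across, 165 mm high. Origin: centre of its underside
- bowl: Bystander: white bowl, 150 mm across, 55 mm high. Origin: centre of its underside
- tile_stack: Bystander: stack of five tiles like the one in the tray, about 80 x 80 mm, 45 mm high. Origin: centre of its underside
Not all that is in view belongs to the job. What is meant by the tile is not green or turquoise, and is the larger of those in its own colour.

How it is judged (in metres and radians):
On the way:
1. the tray is held and its handle end is tipped up (handle centre more than 130 mm above the bench, tray tilted more than 20 degrees) (height (world z) of tray_handle above 0.13 m and angle between tray's own z axis and vertical above 0.35 rad and contact force between the fingers and tray above 0.5 N), for 0.1 s.
At the end, for the whole second after the job is handed in: The tile lies flat on the deck of the tray with its smooth face up (within 6 degrees), down at the front lip (its centre within 15 mm of where it touches the lip squarely); the tray stands level on the bench (within 2.3 degrees, 5 mm), let go, both at rest (angle between tile's own z axis and vertical below 0.1 rad and x of tile in the frame of tray between -0.055 and -0.03 m and y of tile in the frame of tray between -0.02 and 0.02 m and z of tile in the frame of tray between 0.014 and 0.023 m and angle between tray's own z axis and vertical below 0.04 rad and height (world z) of tray below 0.005 m and linear speed of each of tile, tray below 0.02 m/s and contact force between the fingers and tray below 0.1 N).
It fails at once if the gripper or arm touches the tile (contact force between any of the fingers, the arm and tile above 0.2 N).
It fails at once if the tray is dropped or flung (its centre moves faster than 0.5 m/s) (linear speed of tray above 0.5 m/s).
It fails at once if a bystander is moved by more than 30 mm (distance of any of brush_pot, squeeze_bottle, bowl, tile_stack from where it was at the start of the episode above 0.03 m).
It also fails if it takes over 45 s, if anything falls off the work surface, if the arm or the gripper's body presses on something with over 40 N, if the wrist force passes 120 N, or if a joint passes its speed limit or range.

## Working session

There is one attempt and no reset: what is moved stays moved. The work goes in short steps, Python scripts to look and compute and a shell command to move; the robot and the scene stay as the last step left them, time stands still between calls to the robot, and variables do not carry over. Pictures are saved under pics/ and viewed, and the job is handed in when it is done.

```bash
ls; mkdir -p pics
cat > h.py <<'E'
import numpy as np, cv2
from cell import manip
def snap(n,f):
    p,d=manip.camera(n); cv2.imwrite(f'pics/{f}.png',p[:,:,::-1]); np.save(f'pics/{f}.npy',d); return p,d
def rays(c,uv):
    uv=np.asarray(uv,float).reshape(-1,2)
    x=(uv[:,0]-c['cx'])/c['fx'];y=(uv[:,1]-c['cy'])/c['fy']
    a,b=x.copy(),y.copy()
    for _ in range(20):
        s=1+c['k1']*(a*a+b*b);a=x/s;b=y/s
    return np.stack([a,-b,-np.ones_like(a)],1)
def world(c,uv,dep):
    r=rays(c,uv)*np.asarray(dep,float).reshape(-1,1)
    T=np.array(c['world_from_camera']);return r@T[:3,:3].T+T[:3,3]
def cloud(n,d):
    c=manip.calibration(n);v,u=np.mgrid[:384,:512]
    return world(c,np.stack([u.ravel(),v.ravel()],1),d.ravel()).reshape(384,512,3)
E
python3 - <<'E'
from h import *
print(manip.read_state())
for n in('scene','top'):
    p,d=snap(n,n+'0'); np.save(f'pics/{n}0c.npy',cloud(n,d))
    for l in('tray','tray_handle','tile','brush_pot','squeeze_bottle','bowl','tile_stack'):
        print(n,l,[(np.round(r['bbox']),round(r['p'],2)) for r in manip.look_for(n,l)][:4])
E
```

```text
pics
{'clock': 0.0, 'joints': array([ 1.27940555e+00,  3.00455013e-01,  1.52156772e+00, -3.03579812e-05,
        1.32067343e+00, -6.66123654e-02]), 'qd': array([-1.11451345e-04, -2.74145638e-04, -2.89622889e-04, -7.92255437e-05,
        4.83677089e-04,  5.52639718e-04]), 'effort': array([ 5.07059904e-04, -5.31808734e+01, -3.52734411e+01,  7.08668190e-02,
        2.44415668e-02, -1.11486959e-04]), 'eef_pos': array([122.53479226, 535.91937404, 204.90079979]), 'eef_rot': array([-3.14048963e+00, -4.41134539e-05,  2.91682175e+00]), 'wrist_force': array([-0.5806343 ,  0.13526692, -0.18227914]), 'moment': array([-0.02808416, -0.07997975,  0.04816821]), 'finger_gap': 94.21835101778274}
scene tray [(array([255., 169., 310., 210.]), 0.66)]
scene tray_handle [(array([254., 162., 310., 212.]), 0.66)]
scene tile [(array([223., 224., 264., 253.]), 0.81), (array([285., 240., 308., 257.]), 0.81), (array([320., 212., 342., 228.]), 0.53)]
scene brush_pot [(array([366., 231., 431., 327.]), 0.97), (array([255., 165., 309., 213.]), 0.68)]
scene squeeze_bottle [(array([180., 106., 198., 148.]), 0.94)]
scene bowl [(array([211., 112., 252., 134.]), 0.64)]
scene tile_stack [(array([292., 286., 348., 341.]), 0.83)]
top tray [(array([222., 174., 320., 244.]), 0.73)]
top tray_handle [(array([219., 175., 319., 248.]), 0.79), (array([401., 206., 455., 259.]), 0.2)]
top tile [(array([191., 176., 215., 202.]), 0.88), (array([206., 229., 229., 256.]), 0.73), (array([221., 144., 247., 173.]), 0.7), (array([250., 194., 275., 225.]), 0.69)]
top brush_pot [(array([ 85., 190., 129., 225.]), 0.66), (array([401., 206., 456., 260.]), 0.55), (array([119., 147., 158., 185.]), 0.19)]
top squeeze_bottle [(array([397., 158., 431., 184.]), 0.77)]
top bowl [(array([402., 205., 455., 259.]), 0.96)]
top tile_stack [(array([118., 148., 155., 185.]), 0.97)]
```

View pics/scene0.png

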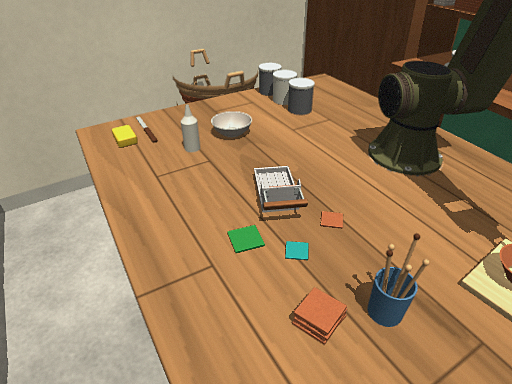

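View pics/top0.png

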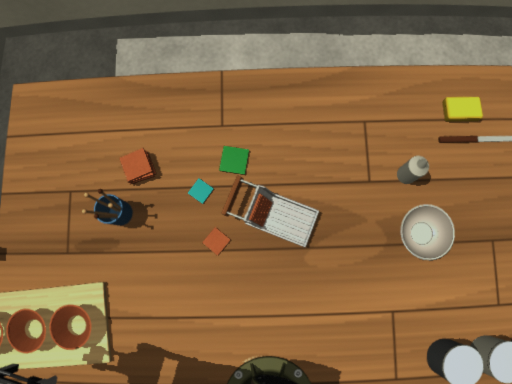

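Run:
```python
import cv2
p=cv2.imread('pics/top0.png')[130:270,170:350]
cv2.imwrite('pics/topcrop.png',cv2.resize(p,None,fx=4,fy=4,interpolation=cv2.INTER_CUBIC))
p=cv2.imread('pics/scene0.png')[140:280,200:360]
cv2.imwrite('pics/scenecrop.png',cv2.resize(p,None,fx=4,fy=4,interpolation=cv2.INTER_CUBIC))
```

```text
(no output)
```

View pics/topcrop.png

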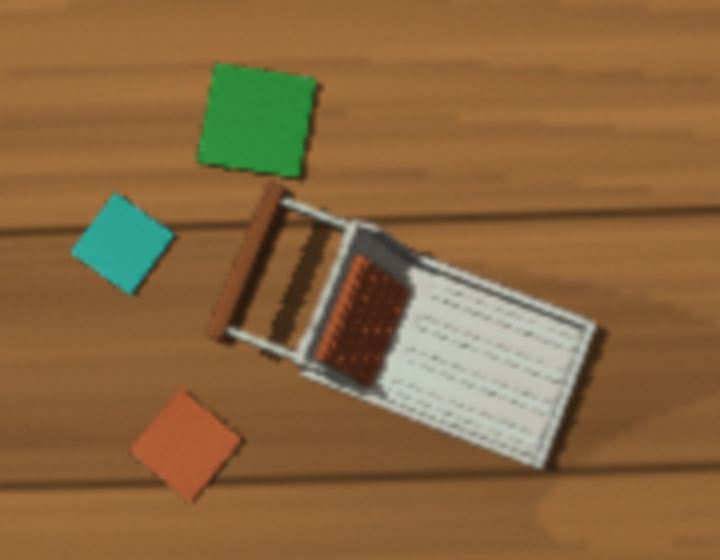

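View pics/scenecrop.png

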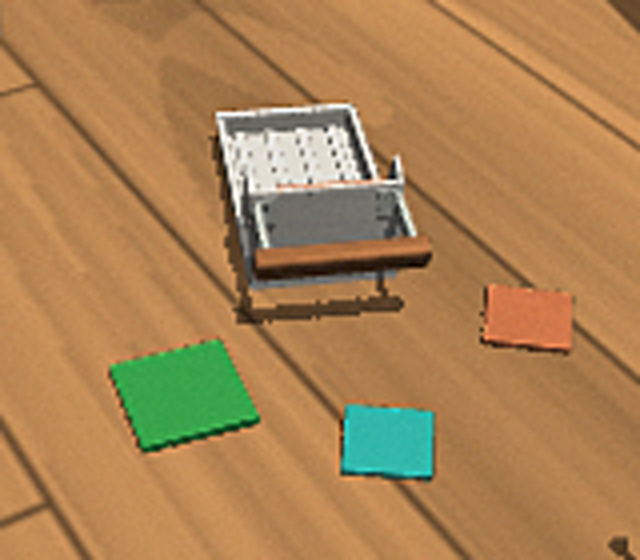

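The picture shows five things that could be taken for the tile (top-view pixels):
- terracotta on the tray rest, (262,209)
- small orange one, (216,241)
- green, (235,160)
- turquoise, (200,190)
- stack, (138,166)

I choose the one on the rest: it is terracotta, grooved, and larger than the loose orange one. The close crop confirms this. The handle bar runs from about (239,177) to (224,213).

Run:
```python
from h import *
C=np.load('pics/top0c.npy')
def q(u,v): return np.round(C[int(v),int(u)],0)
for n,u,v in [('greentile',235,160),('turq',200,190),('orange',216,241),('tile',262,209),('h1',238,180),('hm',231,195),('h2',225,211),('lipA',318,212),('lipB',305,246),('deck',290,222),('bowl',428,232),('stack',137,166),('pot',112,209),('bottle',412,170),('base',270,375)]: print(n,q(u,v))
S=C.reshape(-1,3)
# tray points: within box
m=(C[:,:,2]>45)&(C[:,:,2]<95)
v,u=np.where(m);k=(u>215)&(u<325)&(v>165)&(v<255)
P=C[v[k],u[k]];print(len(P));
for a,b,c in zip(u[k],v[k],P): 
    if a<245: print(a,b,np.round(c))
```

```text
greentile [666.  76.  10.]
turq [582. 178.   8.]
orange [437. 134.   6.]
tile [517.   3.  45.]
h1 [592.  63.  81.]
hm [552.  83.  79.]
h2 [511. 100.  74.]
lipA [ 506. -151.   26.]
lipB [ 415. -111.   26.]
deck [483. -73.  11.]
bowl [ 442. -459.    8.]
stack [650. 351.  44.]
pot [531. 422.  37.]
bottle [ 597. -393.  110.]
base [119.  -7. 180.]
886
237 176 [604.  66.  77.]
238 176 [604.  64.  76.]
239 176 [604.  61.  77.]
240 176 [603.  58.  80.]
236 177 [601.  69.  75.]
237 177 [602.  66.  74.]
238 177 [601.  64.  75.]
239 177 [600.  60.  82.]
240 177 [601.  58.  77.]
241 177 [601.  56.  74.]
236 178 [600.  69.  71.]
237 178 [599.  66.  74.]
238 178 [598.  64.  77.]
239 178 [598.  61.  76.]
240 178 [598.  58.  78.]
241 178 [598.  56.  75.]
242 178 [600.  53.  69.]
236 179 [596.  69.  75.]
237 179 [596.  66.  76.]
238 179 [595.  63.  79.]
239 179 [595.  61.  76.]
240 179 [596.  58.  74.]
241 179 [595.  56.  76.]
242 179 [597.  54.  68.]
243 179 [597.  51.  66.]
235 180 [594.  72.  72.]
236 180 [592.  69.  78.]
237 180 [593.  66.  76.]
238 180 [592.  63.  81.]
239 180 [593.  61.  75.]
2
[... 7573 characters left out ...]

232 215 [500.  82.  69.]
233 215 [499.  79.  75.]
234 215 [499.  76.  75.]
235 215 [499.  74.  73.]
236 215 [499.  71.  75.]
227 216 [499.  96.  62.]
228 216 [499.  94.  59.]
234 216 [498.  77.  63.]
235 216 [496.  73.  76.]
236 216 [496.  71.  76.]
237 216 [496.  68.  74.]
238 216 [496.  66.  75.]
239 216 [496.  63.  77.]
237 217 [494.  69.  72.]
238 217 [494.  66.  74.]
239 217 [494.  63.  73.]
240 217 [494.  61.  72.]
241 217 [494.  58.  73.]
239 218 [492.  64.  65.]
240 218 [491.  60.  75.]
241 218 [491.  58.  72.]
242 218 [491.  55.  75.]
243 218 [491.  53.  75.]
244 218 [490.  50.  75.]
242 219 [489.  56.  70.]
243 219 [488.  53.  71.]
244 219 [487.  49.  82.]
244 220 [485.  50.  79.]
```

Run:
```python
from h import *
T=manip.calibration('top');print(np.round(T['world_from_camera'],2),T['fx'],T['k1'])
T=manip.calibration('wrist');print(np.round(T['world_from_camera'],2),T['fx'],T['k1'])
from scipy.spatial.transform import Rotation as R
print(np.round(R.from_euler('xyz',manip.read_state()['eef_rot']).as_matrix(),2))
p,d=snap('wrist','w0')
```

```text
[[-3.0000e-02  9.8000e-01 -1.8000e-01  3.6370e+02]
 [-1.0000e+00 -3.0000e-02 -2.0000e-02 -1.8720e+01]
 [-3.0000e-02  1.8000e-01  9.8000e-01  1.1335e+03]
 [ 0.0000e+00  0.0000e+00  0.0000e+00  1.0000e+00]] 405.87283160546696 -0.11340356905074411
[[ 2.2000e-01 -9.3000e-01 -2.8000e-01  4.2940e+01]
 [ 9.7000e-01  2.1000e-01  6.0000e-02  5.5485e+02]
 [ 0.0000e+00 -2.8000e-01  9.6000e-01  3.8408e+02]
 [ 0.0000e+00  0.0000e+00  0.0000e+00  1.0000e+00]] 322.64833169193236 -0.060433486106071535
[[-0.97  0.22 -0.  ]
 [ 0.22  0.97 -0.  ]
 [ 0.   -0.   -1.  ]]
```

View pics/w0.png

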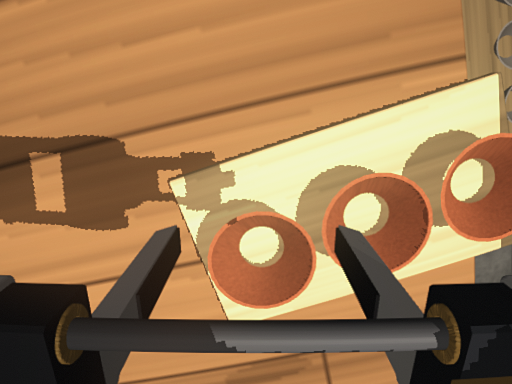

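```bash
cat > fit.py <<'E'
from h import *
from scipy.optimize import minimize
C=np.load('pics/top0c.npy');v,u=np.mgrid[:384,:512]
bx=(u>215)&(u<325)&(v>165)&(v<255)
p=cv2.imread('pics/top0.png')[:,:,::-1].astype(int)
# bar: brown pixels high
bar=bx&(u<250)&(C[...,2]>60)&(p[...,0]-p[...,2]>40)
B=C[bar];top=B[B[:,2]>72]
print('bar',len(B),'rect',cv2.minAreaRect(B[:,:2].astype(np.float32)))
print('top rect',cv2.minAreaRect(top[:,:2].astype(np.float32)), top[:,2].mean())
# body: non-bar, z>15
m=bx&(C[...,2]>17)&~bar&(v>185)&(p.max(-1)-p.min(-1)<60)
r=cv2.minAreaRect(C[m][:,:2].astype(np.float32));print('body',m.sum(),r,np.round(cv2.boxPoints(r)))
E
python3 fit.py
```

```text
bar 226 rect ((473.88385009765625, 56.33617401123047), (254.0841064453125, 80.8663330078125), 16.60760498046875)
top rect ((473.40374755859375, 56.30371856689453), (254.23489379882812, 77.59504699707031), 17.39434051513672) 103.86726993440602
body 1114 ((470.0926513671875, -11.591812133789062), (229.04034423828125, 188.96408081054688), 66.2138900756836) [[ 337.  -78.]
 [ 510. -154.]
 [ 603.   55.]
 [ 430.  131.]]
```

```bash
cat > fit.py <<'E'
from h import *
C=np.load('pics/top0c.npy');v,u=np.mgrid[:384,:512]
bx=(u>215)&(u<325)&(v>165)&(v<255)&(np.load('pics/top0.npy')>0)
p=cv2.imread('pics/top0.png')[:,:,::-1].astype(int)
bar=bx&(u<246)&(C[...,2]>58)&(C[...,2]<90)&(p[...,0]-p[...,2]>30)
B=C[bar]
# remove outliers far from line
for _ in range(3):
    c=B.mean(0);d=np.linalg.svd(B[:,:2]-c[:2],full_matrices=False)[2][0]
    n=np.array([-d[1],d[0]]);e=(B[:,:2]-c[:2])@n;B=B[abs(e)<15]
s=(B[:,:2]-c[:2])@d
print('bar',len(B),'c',c,'dir',d,'yaw',np.degrees(np.arctan2(d[1],d[0])),'ext',s.min(),s.max(),'e',np.percentile(e,[2,50,98]))
m=bx&(C[...,2]>5)&(C[...,2]<90)&(p.max(-1)-p.min(-1)<45)&(p.max(-1)>90)&(u>240)
r=cv2.minAreaRect(C[m][:,:2].astype(np.float32));print('body',m.sum(),r,np.round(cv2.boxPoints(r)))
E
python3 fit.py
```

```text
bar 299 c [550.90988628  80.43739659  73.68018703] dir [-0.92103756  0.38947376] yaw 157.07824110431662 ext -56.52344322207291 54.431961850541484 e [-9.46222178  0.4370305   8.79861602]
body 1926 ((506.14178466796875, -28.653366088867188), (225.46029663085938, 108.9518051147461), 66.64502716064453) [[ 411. -111.]
 [ 511. -154.]
 [ 601.   53.]
 [ 501.   96.]]
```

```bash
cat > plan.py <<'E'
from h import *
from scipy.spatial.transform import Rotation as R
yaw=np.radians(66.9);H=np.array([551.6,80.2,66.]);lean=0.40
RT=R.from_euler('z',yaw)
tx=RT.apply([1,0,0]);ty=RT.apply([0,1,0])
a=RT.apply([-np.sin(lean),0,-np.cos(lean)])
y=RT.apply([np.cos(lean),0,-np.sin(lean)])
x=np.cross(y,a)
Rt=R.from_matrix(np.stack([x,y,a],1))
def delta(back,st=None):
    st=st or manip.read_state()
    P=H+a*(19-back)
    dr=(Rt*R.from_euler('xyz',st['eef_rot']).inv()).as_rotvec(degrees=True)
    return (P-st['eef_pos'])/10,dr
if __name__=='__main__':
    print(a,y,x)
    for b in(120,60,0):
        t,r=delta(b);print(b,np.round(t,2),np.round(r,1),np.linalg.norm(r))
    print(np.round(manip.read_state()['joints'],3))
E
python3 plan.py
```

```text
[-0.15278327 -0.35819536 -0.92106099] [ 0.36136641  0.8472117  -0.38941834] [-0.9198215   0.39233712  0.        ]
120 [ 44.44 -41.98  -4.64] [-21.8   7.1 -10.1] 25.066369882860094
60 [ 43.53 -44.13 -10.17] [-21.8   7.1 -10.1] 25.066369882860094
0 [ 42.61 -46.28 -15.69] [-21.8   7.1 -10.1] 25.066369882860094
[ 1.279  0.3    1.521 -0.     1.321 -0.067]
```

```bash
python3 -m inch '{"grip":[1,1,1,1,1,1,1,1,1,1],"travel":[[2,-2,3],[6,-5.5,5],[10,-9.5,6],[14,-13,6],[18,-17,6],[22,-21,6],[26,-25,6],[30,-28,5],[33,-31,4],[33,-31,4]],"turn":[[0,0,0],[0,0,0],[0,0,-1],[-2,1,-2],[-4,1,-3],[-7,2,-4],[-10,3,-5],[-14,4,-6],[-16,5,-7],[-16,5,-7]]}'; python3 plan.py
```

```text
clock: 2.1
eef_pos: [453.7, 224.6, 244.1]
eef_rot: [-2.847, -0.006, 2.79]
wrist_force: [-0.9, -0.1, 0.7]
finger_gap: 94.0
[-0.15278327 -0.35819536 -0.92106099] [ 0.36136641  0.8472117  -0.38941834] [-0.9198215   0.39233712  0.        ]
120 [ 11.34 -10.82  -8.51] [-5.7  1.9 -2.9] 6.724653076729928
60 [ 10.42 -12.97 -14.03] [-5.7  1.9 -2.9] 6.724653076729928
0 [  9.5  -15.12 -19.56] [-5.7  1.9 -2.9] 6.724653076729928
[ 0.489  0.318  1.434 -0.191  1.615 -0.718]
```

```bash
python3 -m inch '{"grip":[0.7,0.3,-0.1,-0.1,-0.1],"travel":[[4,-3.8,-2],[8,-7.5,-5],[11.3,-10.8,-8.5],[11.3,-10.8,-8.5],[11.3,-10.8,-8.5]],"turn":[[-2,0.7,-1],[-4,1.3,-2],[-5.7,1.9,-2.9],[-5.7,1.9,-2.9],[-5.7,1.9,-2.9]]}'; python3 plan.py
python3 - <<'E'
from h import *
p,d=snap('wrist','w1');print(np.round(manip.read_state()['finger_gap']))
np.save('pics/w1c.npy',cloud('wrist',d))
for n in('top',):
    p,d=snap(n,'top1');np.save('pics/top1c.npy',cloud(n,d))
E
```

```text
clock: 2.72
eef_pos: [566.4, 117.6, 160.0]
eef_rot: [-2.744, 0.0, 2.74]
wrist_force: [-0.1, -0.4, -0.0]
finger_gap: 47.4
[-0.15278327 -0.35819536 -0.92106099] [ 0.36136641  0.8472117  -0.38941834] [-0.9198215   0.39233712  0.        ]
120 [ 0.06 -0.13 -0.1 ] [-0.1  0.1 -0.1] 0.14261174710129884
60 [-0.85 -2.28 -5.63] [-0.1  0.1 -0.1] 0.14261174710129884
0 [ -1.77  -4.43 -11.15] [-0.1  0.1 -0.1] 0.14261174710129884
[ 0.282  0.565  1.303 -0.305  1.535 -0.835]
44.0
```

View pics/w1.png

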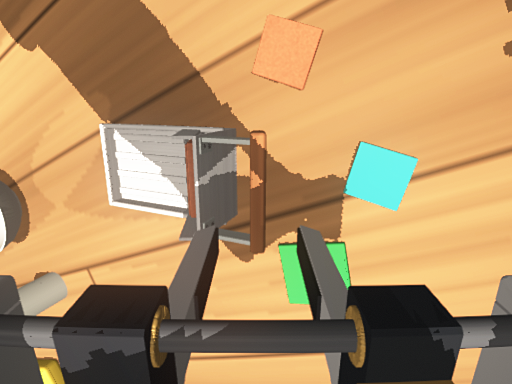

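The wrist view shows the bar at columns 251–267, rows 131–252, parallel to the fingers and centred between them. I'll check it with the wrist depth.

Run:
```python
from h import *
from plan import *
C=np.load('pics/w1c.npy');d=np.load('pics/w1.npy')
for v in(140,165,190,215,240):
    print(v,[tuple(np.round(C[v,u]).astype(int)) for u in range(248,271,3)])
m=np.zeros(d.shape,bool);m[125:256,244:272]=1
m&=(d>0)&(C[...,2]>50)&(C[...,2]<90)
Q=C[m]-H; L=np.stack([Q@tx,Q@ty,Q[:,2]],1)
L=L[(abs(L[:,0])<20)]
print(len(L),L.mean(0),L.min(0),L.max(0))
# in finger frame: across y
Y=Q@y; k=(abs(Y)<15)&(abs(Q@ty)<40);print(np.percentile(Y[k],[2,50,98]),np.percentile((Q@a)[k],[2,50,98]))
t=L[L[:,2]>6];print('slope',np.polyfit(t[:,1],t[:,0],1),t[:,1].min(),t[:,1].max())
```

```text
140 [(np.int64(506), np.int64(96), np.int64(74)), (np.int64(507), np.int64(100), np.int64(77)), (np.int64(508), np.int64(103), np.int64(77)), (np.int64(509), np.int64(105), np.int64(76)), (np.int64(510), np.int64(107), np.int64(75)), (np.int64(511), np.int64(109), np.int64(74)), (np.int64(512), np.int64(110), np.int64(70)), (np.int64(511), np.int64(84), np.int64(-1))]
165 [(np.int64(528), np.int64(50), np.int64(0)), (np.int64(527), np.int64(91), np.int64(77)), (np.int64(528), np.int64(94), np.int64(76)), (np.int64(529), np.int64(96), np.int64(76)), (np.int64(530), np.int64(98), np.int64(75)), (np.int64(530), np.int64(101), np.int64(75)), (np.int64(535), np.int64(71), np.int64(0)), (np.int64(536), np.int64(75), np.int64(1))]
190 [(np.int64(555), np.int64(37), np.int64(-1)), (np.int64(547), np.int64(83), np.int64(78)), (np.int64(548), np.int64(85), np.int64(76)), (np.int64(549), np.int64(87), np.int64(74)), (np.int64(550), np.int64(90), np.int64(75)), (np.int64(551), np.int64(92), np.int64(74)), (np.int64(562), np.int64(59), np.int64(-1)), (np.int64(563), np.int64(63), np.int64(-1))]
2
[... 298 characters left out ...]
48), np.int64(1)), (np.int64(590), np.int64(51), np.int64(-1))]
240 [(np.int64(592), np.int64(58), np.int64(73)), (np.int64(591), np.int64(63), np.int64(77)), (np.int64(592), np.int64(67), np.int64(77)), (np.int64(592), np.int64(70), np.int64(77)), (np.int64(594), np.int64(72), np.int64(75)), (np.int64(595), np.int64(74), np.int64(74)), (np.int64(618), np.int64(36), np.int64(0)), (np.int64(619), np.int64(40), np.int64(1))]
2069 [5.32964267 2.6460778  9.09114424] [-15.59436312 -56.12137907  -9.25894395] [12.25608557 55.36074498 13.13578881]
[-4.78719421  2.26361678  8.60931741] [-12.87720951 -11.37031662  -8.69344293]
slope [4.94704464e-03 5.50979840e+00] -56.12137907014594 55.322026918622605
```

```bash
python3 -m inch '{"grip":[-0.05,-0.05,-0.05,-0.05,-0.05,-0.05],"travel":[[-0.4,-1,-2.5],[-0.8,-2,-5],[-1.2,-3,-7.5],[-1.5,-3.8,-9.5],[-1.7,-4.3,-11.1],[-1.7,-4.3,-11.1]],"turn":[[0,0,0],[0,0,0],[0,0,0],[-0.1,0.1,-0.1],[-0.1,0.1,-0.1],[-0.1,0.1,-0.1]]}'; python3 plan.py
python3 - <<'E'
from h import *
snap('wrist','w2')
E
```

```text
clock: 3.58
eef_pos: [549.1, 75.2, 49.6]
eef_rot: [-2.742, -0.0, 2.739]
wrist_force: [-0.4, -0.4, 1.1]
finger_gap: 44.8
[-0.15278327 -0.35819536 -0.92106099] [ 0.36136641  0.8472117  -0.38941834] [-0.9198215   0.39233712  0.        ]
120 [ 1.79  4.12 10.94] [-0.  0. -0.] 0.049901578125297996
60 [0.88 1.97 5.41] [-0.  0. -0.] 0.049901578125297996
0 [-0.04 -0.18 -0.11] [-0.  0. -0.] 0.049901578125297996
[ 0.224  0.632  1.477 -0.334  1.291 -0.809]
```

View pics/w2.png

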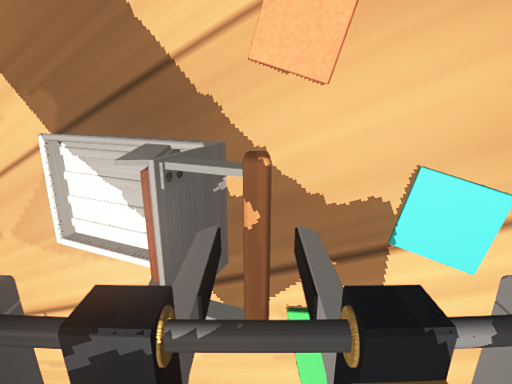

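The bar (columns 243–270) sits between the fingers, and the left finger is clear of the back panel. Closing now.

```bash
python3 -m inch '{"grip":[-0.3,-0.5,-0.7,-1,-1,-1,-1],"travel":[[0,-0.1,-0.1],[0,-0.1,-0.1],[0,-0.1,-0.1],[0,-0.1,-0.1],[0,-0.1,-0.1],[0,-0.1,-0.1],[0,-0.1,-0.1]],"turn":[[0,0,0],[0,0,0],[0,0,0],[0,0,0],[0,0,0],[0,0,0],[0,0,0]]}' 45
cat > tip.py <<'E'
from plan import *
import sys
H=H+1*tx; L=np.array([H[0],H[1],0])-228*tx
if __name__=='__main__':
    # rows relative to current pose: tilt increments
    st=manip.read_state();P=st['eef_pos'];print('lip',L,'ang axis',-ty, 'tool-tilt',np.degrees(np.arctan2(*[0,1])))
    Rc=R.from_euler('xyz',st['eef_rot']); ac=Rc.apply([0,0,1]); 
    print('tilt now',np.degrees(np.arctan2(ac@tx,-ac[2]))+22.9,'pos',np.round(P,1))
    for t in eval(sys.argv[1]):
        Q=R.from_rotvec(-ty*np.radians(t));dp=Q.apply(P-L)+L-P
        print(t,np.round(dp/10,2),np.round(-ty*t,2))
E
python3 tip.py '[1.5*i for i in range(1,11)]'
python3 -c "from h import *;print(manip.read_state())"
```

```text
clock: 4.5
eef_pos: [549.7, 74.4, 49.6]
eef_rot: [-2.743, 0.001, 2.739]
wrist_force: [-1.1, 0.4, 5.3]
finger_gap: 13.6
lip [ 462.53947453 -128.59947989    0.        ] ang axis [ 0.9198215  -0.39233712 -0.        ] tool-tilt 0.0
tilt now 0.03717461358893104 pos [549.7  74.4  49.6]
1.5 [-0.05 -0.13  0.58] [ 1.38 -0.59 -0.  ]
3.0 [-0.11 -0.27  1.15] [ 2.76 -1.18 -0.  ]
4.5 [-0.18 -0.42  1.72] [ 4.14 -1.77 -0.  ]
6.0 [-0.25 -0.59  2.28] [ 5.52 -2.35 -0.  ]
7.5 [-0.33 -0.77  2.84] [ 6.9  -2.94 -0.  ]
9.0 [-0.41 -0.96  3.39] [ 8.28 -3.53 -0.  ]
10.5 [-0.5  -1.17  3.94] [ 9.66 -4.12 -0.  ]
12.0 [-0.59 -1.39  4.48] [11.04 -4.71 -0.  ]
13.5 [-0.69 -1.63  5.02] [12.42 -5.3  -0.  ]
15.0 [-0.8  -1.87  5.55] [13.8  -5.89 -0.  ]
{'clock': 4.5, 'joints': array([ 0.2227067 ,  0.63190378,  1.47706967, -0.33493052,  1.2891766 ,
       -0.80982319]), 'qd': array([-0.00068488, -0.00175833, -0.00149216,  0.00025635,  0.00032864,
        0.0014105 ]), 'effort': array([ -0.12089586, -62.55724669, -28.65427494,  -0.48114007,
         0.0790219 ,  -0.07621899]), 'eef_pos': array([549.72045908,  74.40006176,  49.62148956]), 'eef_rot': array([-2.74256037e+00,  1.27907286e-03,  2.73922986e+00]), 'wrist_force': array([-1.12724572,  0.36747799,  5.29759702]), 'moment': array([-0.228446  ,  0.38090952, -0.15386131]), 'finger_gap': 13.579562223929775}
```

```bash
python3 -m inch '{"grip":[-1,-1,-1,-1,-1,-1,-1,-1,-1,-1],"travel":[[-0.05,-0.13,0.65],[-0.11,-0.27,1.22],[-0.18,-0.42,1.8],[-0.25,-0.59,2.35],[-0.33,-0.77,2.9],[-0.41,-0.96,3.45],[-0.5,-1.17,4],[-0.6,-1.4,4.5],[-0.7,-1.6,5.05],[-0.8,-1.87,5.6]],"turn":[[1.4,-0.6,0],[2.8,-1.2,0],[4.1,-1.8,0],[5.5,-2.4,0],[6.9,-2.9,0],[8.3,-3.5,0],[9.7,-4.1,0],[11,-4.7,0],[12.4,-5.3,0],[13.8,-5.9,0]]}'
python3 tip.py '[1.5*i for i in range(1,11)]'; python3 -c "from h import *;snap('scene','s2');s=manip.read_state();print(s['joints'],s['moment'],s['wrist_force'])"
```

```text
clock: 5.75
eef_pos: [541.6, 55.6, 106.0]
eef_rot: [-3.006, 0.002, 2.739]
wrist_force: [0.4, -0.7, -3.9]
finger_gap: 13.5
lip [ 462.53947453 -128.59947989    0.        ] ang axis [ 0.9198215  -0.39233712 -0.        ] tool-tilt 0.0
tilt now 15.144307201546638 pos [541.6  55.6 106. ]
1.5 [-0.11 -0.26  0.52] [ 1.38 -0.59 -0.  ]
3.0 [-0.23 -0.54  1.03] [ 2.76 -1.18 -0.  ]
4.5 [-0.35 -0.82  1.54] [ 4.14 -1.77 -0.  ]
6.0 [-0.48 -1.12  2.04] [ 5.52 -2.35 -0.  ]
7.5 [-0.61 -1.43  2.53] [ 6.9  -2.94 -0.  ]
9.0 [-0.75 -1.75  3.  ] [ 8.28 -3.53 -0.  ]
10.5 [-0.89 -2.09  3.48] [ 9.66 -4.12 -0.  ]
12.0 [-1.04 -2.43  3.94] [11.04 -4.71 -0.  ]
13.5 [-1.19 -2.79  4.39] [12.42 -5.3  -0.  ]
15.0 [-1.34 -3.15  4.83] [13.8  -5.89 -0.  ]
[ 0.0930545   0.42877532  1.59344134 -0.12827579  1.1839746  -1.02213083] [ 0.38676136 -0.11136632 -0.08184093] [-0.52111359 -1.99451096 -4.63611861]
```

View pics/s2.png

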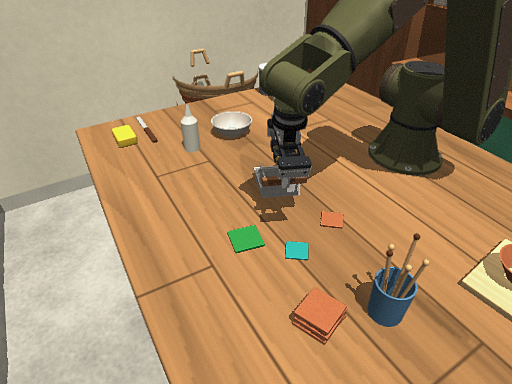

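The tray is held and tipped 15°. The arm and hand are clear of the bystanders. Continuing.

```bash
python3 -m inch '{"grip":[-1,-1,-1,-1,-1,-1,-1,-1,-1,-1],"travel":[[-0.11,-0.26,0.52],[-0.23,-0.54,1.03],[-0.35,-0.82,1.54],[-0.48,-1.12,2.04],[-0.61,-1.43,2.53],[-0.75,-1.75,3],[-0.89,-2.09,3.48],[-1.04,-2.43,3.94],[-1.19,-2.79,4.39],[-1.34,-3.15,4.83]],"turn":[[1.4,-0.6,0],[2.8,-1.2,0],[4.1,-1.8,0],[5.5,-2.4,0],[6.9,-2.9,0],[8.3,-3.5,0],[9.7,-4.1,0],[11,-4.7,0],[12.4,-5.3,0],[13.8,-5.9,0]]}'
python3 tip.py '[1.5*i for i in range(1,12)]'; python3 -c "from h import *;snap('wrist','w3');s=manip.read_state();print(s['joints'],s['moment'],s['wrist_force'])"
```

```text
clock: 7.05
eef_pos: [528.3, 23.4, 155.3]
eef_rot: [3.012, 0.003, 2.738]
wrist_force: [-0.5, 0.0, -6.2]
finger_gap: 13.5
lip [ 462.53947453 -128.59947989    0.        ] ang axis [ 0.9198215  -0.39233712 -0.        ] tool-tilt 0.0
tilt now 30.337959289039695 pos [528.3  23.4 155.3]
1.5 [-0.16 -0.38  0.43] [ 1.38 -0.59 -0.  ]
3.0 [-0.33 -0.77  0.85] [ 2.76 -1.18 -0.  ]
4.5 [-0.5  -1.17  1.25] [ 4.14 -1.77 -0.  ]
6.0 [-0.67 -1.58  1.65] [ 5.52 -2.35 -0.  ]
7.5 [-0.85 -1.99  2.03] [ 6.9  -2.94 -0.  ]
9.0 [-1.03 -2.42  2.4 ] [ 8.28 -3.53 -0.  ]
10.5 [-1.22 -2.86  2.76] [ 9.66 -4.12 -0.  ]
12.0 [-1.41 -3.3   3.1 ] [11.04 -4.71 -0.  ]
13.5 [-1.6  -3.76  3.44] [12.42 -5.3  -0.  ]
15.0 [-1.8  -4.22  3.76] [13.8  -5.89 -0.  ]
16.5 [-2.   -4.68  4.06] [15.18 -6.47 -0.  ]
[-0.08944927  0.26970669  1.68612909  0.1358535   1.14548271 -1.30982921] [ 0.30979305 -0.05108811 -0.0471381 ] [ 0.12952535 -0.77566807 -5.09279507]
```

View pics/w3.png

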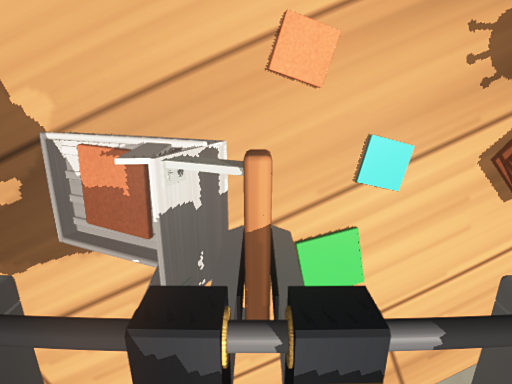

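The tile has already tumbled: it shows its smooth face on the deck at about (115,190), with a gap left to the lip at the left. Tipping on to about 46° so it slides.

```bash
python3 -m inch '{"grip":[-1,-1,-1,-1,-1,-1,-1,-1,-1,-1],"travel":[[-0.16,-0.38,0.43],[-0.33,-0.77,0.85],[-0.5,-1.17,1.25],[-0.67,-1.58,1.65],[-0.85,-2,2.03],[-1.03,-2.42,2.4],[-1.22,-2.86,2.76],[-1.41,-3.3,3.1],[-1.6,-3.76,3.44],[-1.8,-4.22,3.76]],"turn":[[1.4,-0.6,0],[2.8,-1.2,0],[4.1,-1.8,0],[5.5,-2.4,0],[6.9,-2.9,0],[8.3,-3.5,0],[9.7,-4.1,0],[11,-4.7,0],[12.4,-5.3,0],[13.8,-5.9,0]]}'
python3 tip.py '[1,-1.5]'; python3 -c "from h import *;snap('wrist','w4');s=manip.read_state();print(s['joints'],s['moment'],s['wrist_force'])"
```

```text
clock: 8.35
eef_pos: [510.2, -19.7, 193.6]
eef_rot: [2.747, 0.003, 2.736]
wrist_force: [0.1, 0.1, -6.4]
finger_gap: 13.7
lip [ 462.53947453 -128.59947989    0.        ] ang axis [ 0.9198215  -0.39233712 -0.        ] tool-tilt 0.0
tilt now 45.51701365540862 pos [510.2 -19.7 193.6]
1 [-0.13 -0.31  0.2 ] [ 0.92 -0.39 -0.  ]
-1.5 [ 0.2   0.46 -0.32] [-1.38  0.59  0.  ]
[-0.31833742  0.18020702  1.74839818  0.42350403  1.2053344  -1.63608989] [-0.32619565  0.1274634  -0.00667131] [-0.11360256  0.03138729 -6.40591221]
```

View pics/w4.png

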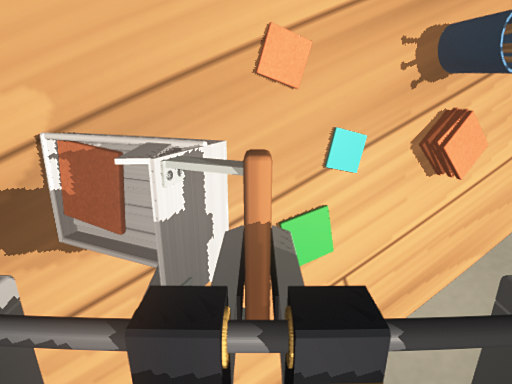

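The tile has slid to the lip (it spans columns 57–125) and lies flat. The tray corner at (42,133) hasn't moved in the hand. I'll hold briefly, then lower.

```bash
python3 tip.py '[-1.5*i for i in range(1,10)]'
```

```text
lip [ 462.53947453 -128.59947989    0.        ] ang axis [ 0.9198215  -0.39233712 -0.        ] tool-tilt 0.0
tilt now 45.57707658288697 pos [510.1 -20.2 193.8]
-1.5 [ 0.2   0.46 -0.32] [-1.38  0.59  0.  ]
-3.0 [ 0.39  0.92 -0.65] [-2.76  1.18  0.  ]
-4.5 [ 0.58  1.36 -0.99] [-4.14  1.77  0.  ]
-6.0 [ 0.77  1.8  -1.34] [-5.52  2.35  0.  ]
-7.5 [ 0.95  2.23 -1.71] [-6.9   2.94  0.  ]
-9.0 [ 1.13  2.65 -2.09] [-8.28  3.53  0.  ]
-10.5 [ 1.31  3.07 -2.48] [-9.66  4.12  0.  ]
-12.0 [ 1.48  3.47 -2.88] [-11.04   4.71   0.  ]
-13.5 [ 1.65  3.86 -3.3 ] [-12.42   5.3    0.  ]
```

```bash
python3 -m inch '{"grip":[-1,-1,-1,-1,-1,-1,-1,-1,-1,-1],"travel":[[0,0,0],[0.2,0.46,-0.32],[0.39,0.92,-0.65],[0.58,1.36,-0.99],[0.77,1.8,-1.34],[0.95,2.23,-1.71],[1.13,2.65,-2.09],[1.31,3.07,-2.48],[1.48,3.47,-2.88],[1.65,3.86,-3.3]],"turn":[[0,0,0],[-1.4,0.6,0],[-2.8,1.2,0],[-4.1,1.8,0],[-5.5,2.4,0],[-6.9,2.9,0],[-8.3,3.5,0],[-9.7,4.1,0],[-11,4.7,0],[-12.4,5.3,0]]}'
python3 tip.py '[-1.6*i for i in range(1,11)]'
```

```text
clock: 9.65
eef_pos: [526.7, 18.6, 160.5]
eef_rot: [2.983, 0.004, 2.737]
wrist_force: [-0.3, -0.4, -6.7]
finger_gap: 13.6
lip [ 462.53947453 -128.59947989    0.        ] ang axis [ 0.9198215  -0.39233712 -0.        ] tool-tilt 0.0
tilt now 31.997660759491026 pos [526.7  18.6 160.5]
-1.6 [ 0.17  0.41 -0.45] [-1.47  0.63  0.  ]
-3.2 [ 0.34  0.8  -0.92] [-2.94  1.26  0.  ]
-4.800000000000001 [ 0.5   1.18 -1.4 ] [-4.42  1.88  0.  ]
-6.4 [ 0.66  1.55 -1.89] [-5.89  2.51  0.  ]
-8.0 [ 0.82  1.91 -2.39] [-7.36  3.14  0.  ]
-9.600000000000001 [ 0.96  2.26 -2.9 ] [-8.83  3.77  0.  ]
-11.200000000000001 [ 1.1   2.59 -3.43] [-10.3    4.39   0.  ]
-12.8 [ 1.24  2.9  -3.96] [-11.77   5.02   0.  ]
-14.4 [ 1.37  3.21 -4.5 ] [-13.25   5.65   0.  ]
-16.0 [ 1.49  3.5  -5.05] [-14.72   6.28   0.  ]
```

```bash
python3 -m inch '{"grip":[-1,-1,-1,-1,-1,-1,-1,-1,-1,-1],"travel":[[0.17,0.41,-0.45],[0.34,0.8,-0.92],[0.5,1.18,-1.4],[0.66,1.55,-1.89],[0.82,1.91,-2.39],[0.96,2.26,-2.9],[1.1,2.59,-3.43],[1.24,2.9,-3.96],[1.37,3.21,-4.5],[1.49,3.5,-5.05]],"turn":[[-1.5,0.6,0],[-2.9,1.3,0],[-4.4,1.9,0],[-5.9,2.5,0],[-7.4,3.1,0],[-8.8,3.8,0],[-10.3,4.4,0],[-11.8,5,0],[-13.2,5.6,0],[-14.7,6.3,0]]}'
python3 tip.py '[-1.5*i for i in range(1,10)]+[-14.5,-15,-15.5,-16]'; python3 -c "
from plan import *
s=manip.read_state();P=np.array([549.7,74.4,49.6]);print((P-s['eef_pos'])/10,(R.from_euler('xyz',[-2.7426,.0013,2.7392])*R.from_euler('xyz',s['eef_rot']).inv()).as_rotvec(degrees=True))"
```

```text
clock: 10.9
eef_pos: [541.8, 53.8, 109.7]
eef_rot: [-3.02, 0.004, 2.738]
wrist_force: [-0.7, 0.5, -5.7]
finger_gap: 13.5
lip [ 462.53947453 -128.59947989    0.        ] ang axis [ 0.9198215  -0.39233712 -0.        ] tool-tilt 0.0
tilt now 15.907913026962536 pos [541.8  53.8 109.7]
-1.5 [ 0.11  0.26 -0.52] [-1.38  0.59  0.  ]
-3.0 [ 0.21  0.5  -1.06] [-2.76  1.18  0.  ]
-4.5 [ 0.31  0.74 -1.59] [-4.14  1.77  0.  ]
-6.0 [ 0.41  0.95 -2.14] [-5.52  2.35  0.  ]
-7.5 [ 0.5   1.16 -2.69] [-6.9   2.94  0.  ]
-9.0 [ 0.58  1.35 -3.25] [-8.28  3.53  0.  ]
-10.5 [ 0.65  1.53 -3.81] [-9.66  4.12  0.  ]
-12.0 [ 0.72  1.7  -4.38] [-11.04   4.71   0.  ]
-13.5 [ 0.79  1.85 -4.95] [-12.42   5.3    0.  ]
-14.5 [ 0.83  1.94 -5.33] [-13.34   5.69   0.  ]
-15 [ 0.85  1.99 -5.52] [-13.8    5.89   0.  ]
-15.5 [ 0.87  2.03 -5.71] [-14.26   6.08   0.  ]
-16 [ 0.88  2.07 -5.91] [-14.72   6.28   0.  ]
[ 0.79277271  2.05520837 -6.01056977] [-14.54604686   6.34374432   0.04568901]
```

```bash
python3 -m inch '{"grip":[-1,-1,-1,-1,-1,-1,-1,-1,-1,-1],"travel":[[0.11,0.26,-0.52],[0.21,0.5,-1.06],[0.31,0.74,-1.59],[0.41,0.95,-2.14],[0.5,1.16,-2.69],[0.58,1.35,-3.25],[0.65,1.53,-3.81],[0.71,1.7,-4.38],[0.76,1.85,-4.95],[0.78,1.94,-5.33]],"turn":[[-1.4,0.6,0],[-2.8,1.2,0],[-4.1,1.8,0],[-5.5,2.4,0],[-6.9,2.9,0],[-8.3,3.5,0],[-9.7,4.1,0],[-11,4.7,0],[-12.4,5.3,0],[-13.3,5.7,0]]}'
python3 -c "
from plan import *
s=manip.read_state();P=np.array([549.7,74.4,49.6]);print((P-s['eef_pos'])/10,(R.from_euler('xyz',[-2.7426,.0013,2.7392])*R.from_euler('xyz',s['eef_rot']).inv()).as_rotvec(degrees=True))"
```

```text
clock: 12.15
eef_pos: [549.6, 73.5, 56.0]
eef_rot: [-2.766, 0.003, 2.739]
wrist_force: [2.8, 1.3, -4.4]
finger_gap: 13.8
[ 0.00666501  0.09285221 -0.63909861] [-1.17254962  0.61546882  0.01311503]
```

```bash
python3 -m inch '{"grip":[-1,-1,-1,-1,-1,-1],"travel":[[0,0.02,-0.15],[0,0.04,-0.3],[0,0.06,-0.45],[0,0.08,-0.55],[0,0.09,-0.62],[0,0.09,-0.64]],"turn":[[-0.3,0.1,0],[-0.6,0.3,0],[-0.8,0.4,0],[-1,0.5,0],[-1.2,0.6,0],[-1.2,0.6,0]]}'
python3 -c "
from plan import *
p,d=snap('top','top5');np.save('pics/top5c.npy',cloud('top',d));snap('wrist','w5')
s=manip.read_state();print(s['wrist_force'],s['moment']);P=np.array([549.7,74.4,49.6]);print((P-s['eef_pos'])/10,(R.from_euler('xyz',[-2.7426,.0013,2.7392])*R.from_euler('xyz',s['eef_rot']).inv()).as_rotvec(degrees=True))"
```

```text
clock: 12.9
eef_pos: [549.7, 74.4, 49.7]
eef_rot: [-2.742, 0.002, 2.739]
wrist_force: [1.5, 2.8, 0.2]
finger_gap: 13.6
[ 2.69307397  2.90751346 -2.23800982] [ 0.81670604 -0.37717557  0.0914586 ]
[ 0.00267367  0.00101905 -0.00645203] [0.0239776  0.02255395 0.01229732]
```

View pics/w5.png

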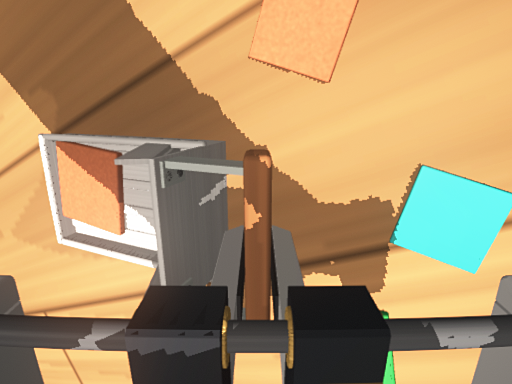

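View pics/top5.png

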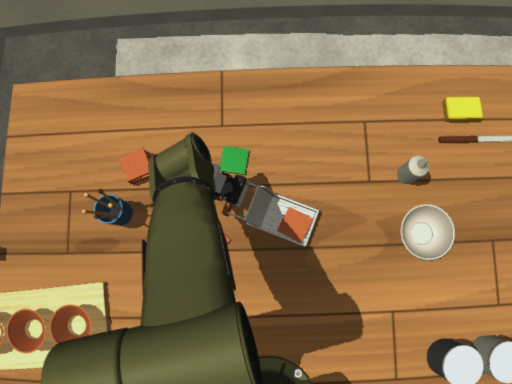

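The tray is back in its starting pose, with the tile smooth side up at the lip (top view about (297,223)). Settling 1 mm lower, then opening to about 44 mm.

```bash
python3 -m inch '{"grip":[-1,-1,-0.65,-0.6,-0.4,-0.2,-0.1,-0.1],"travel":[[0,0,-0.05],[0,0,-0.1],[0,0,-0.1],[0,0,-0.1],[0,0,-0.1],[0,0,-0.1],[0,0,-0.1],[0,0,-0.1]],"turn":[[0,0,0],[0,0,0],[0,0,0],[0,0,0],[0,0,0],[0,0,0],[0,0,0],[0,0,0]]}'
python3 -m inch '{"grip":[-0.1,-0.1,-0.1,-0.1,-0.1,-0.1,-0.1,-0.1,-0.1,-0.1],"travel":[[0.15,0.36,0.92],[0.46,1.07,2.76],[0.76,1.8,4.6],[1.07,2.5,6.45],[1.4,3.2,8.3],[1.7,4,10],[1.7,6,12],[1,9,14],[0,12,16],[-1,15,18]],"turn":[[0,0,0],[0,0,0],[0,0,0],[0,0,0],[0,0,0],[0,0,0],[0,0,0],[0,0,0],[0,0,0],[0,0,0]]}'
python3 -c "
from h import *
p,d=snap('top','top6');np.save('pics/top6c.npy',cloud('top',d));snap('scene','s6')
print(manip.look_for('top','tile'))"
```

```text
clock: 14.0
eef_pos: [549.7, 74.4, 48.7]
eef_rot: [-2.742, 0.002, 2.739]
wrist_force: [-0.6, 0.3, -0.9]
finger_gap: 42.4
clock: 15.25
eef_pos: [539.2, 225.5, 230.1]
eef_rot: [-2.743, 0.002, 2.739]
wrist_force: [0.8, 0.2, 0.7]
finger_gap: 42.5
[{'bbox': [276.2, 209.5, 312.6, 241.1], 'p': 0.84}, {'bbox': [189.5, 176.3, 211.1, 204.7], 'p': 0.82}, {'bbox': [220.8, 144.7, 248.4, 172.1], 'p': 0.8}, {'bbox': [206.8, 232.1, 231.3, 256.4], 'p': 0.57}]
```

View pics/top6.png

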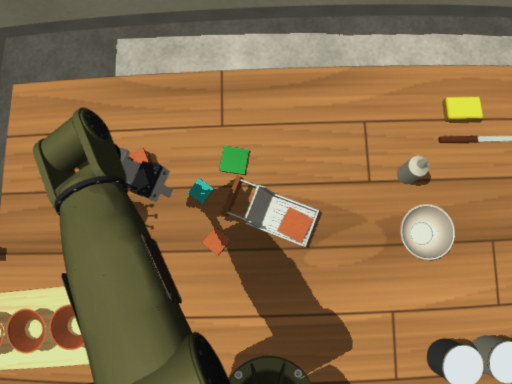

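View pics/s6.png

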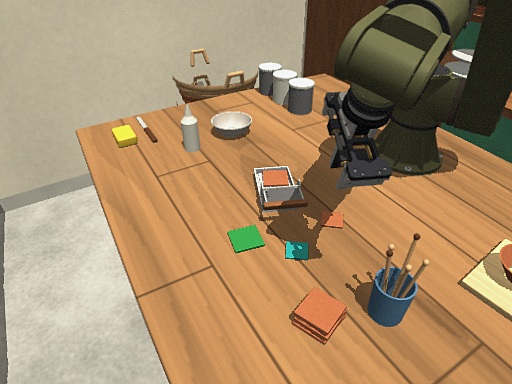

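Released; the arm is clear of the tray. Now checking the tile's place in the tray frame.

Run:
```python
from plan import *
C=np.load('pics/top6c.npy');d=np.load('pics/top6.npy');p=cv2.imread('pics/top6.png')[:,:,::-1].astype(int)
H=H+tx
O=np.array([H[0],H[1],0])-142*tx
L=C-O;X=L@tx;Y=L@ty;Z=C[...,2]
m=(d>0)&(abs(X)<95)&(abs(Y)<55)&(Z>5)&(p[...,0]-p[...,2]>60)&(X<30)
pts=np.stack([X[m],Y[m]],1).astype(np.float32);k=cv2.connectedComponents(m.astype(np.uint8))[1]
print(m.sum(),cv2.minAreaRect(pts),Z[m].mean())
A=np.stack([X[m],Y[m],np.ones(m.sum())],1);print('plane',np.linalg.lstsq(A,Z[m],rcond=None)[0])
m2=(d>0)&(abs(X)<170)&(abs(Y)<62)&(X>125)&(Z>55)&(p[...,0]-p[...,2]>25)
print('bar z,x,y',Z[m2].mean(),X[m2].mean(),(Y[m2].min()+Y[m2].max())/2)
m3=(d>0)&(abs(X)<100)&(abs(Y)<60)&(Z>8)&(Z<40)&(p.max(-1)-p.min(-1)<40);print('body x min',np.percentile(X[m3],1),np.percentile(Y[m3],[1,99]))
print(manip.read_state()['clock'])
```

```text
737 ((-41.76300048828125, 5.346912384033203), (74.83441162109375, 74.16260528564453), 84.66764831542969) 22.945639948184564
plane [-1.86191587e-03  8.35906024e-03  2.28211353e+01]
bar z,x,y 73.02167956632545 140.77791029450077 -0.8804169754683642
body x min -89.06529195442096 [-54.26722213  52.50753369]
15.4
```

```bash
python3 -m inch '{"grip":[-0.1,-0.1,-0.1,-0.1],"travel":[[0,0,0],[0,0,0],[0,0,0],[0,0,0]],"turn":[[0,0,0],[0,0,0],[0,0,0],[0,0,0]]}'; python3 -c "from h import *;print(manip.sign_off())"
```

```text
clock: 15.9
eef_pos: [539.6, 225.3, 229.7]
eef_rot: [-2.744, 0.003, 2.741]
wrist_force: [-0.3, -0.5, 0.2]
finger_gap: 42.1
the job is handed in; nothing more can be done
None
```

The tile is turned smooth face up and lies at the front lip. The tray is back where it started, let go, and the job was handed in at 15.9 s. No verdict is reported.

I pinched the leaning handle bar square-on and tipped the tray about its lip to about 45.5°. The tile had already tumbled by 30°, and by 45° it had slid to the lip. I then lowered the tray in small steps, opened the fingers and backed off.

**Last checks, from the top camera:**
- **Tile:** its centre is at about x −42, y +5 mm in the tray frame. Its top surface is 22.9 mm high (23 expected) and flat to within about 0.5°, with no grooves visible.
- **Tray:** the bar is at the same height and place as before, so the tray is level.
- **Bystanders:** the bowl, bottle and pot look unmoved. The arm partly hid the tile stack from above, but the scene view shows it in place.

**Small disagreements:** the tray's front edge measured at x −89 instead of −86, which is depth noise. The handle estimates from the top and wrist cameras differed by about 1 mm. The fingers' contact with the tile can't be measured directly, but no picture showed the hand near it.

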